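# Tip a brass bar out of the slotted stock bin and lay it on the soldering supports

### The arm

A 6-joint arm with a two-finger parallel gripper is mounted at the origin on the work surface. World frame = base frame: x ahead of the robot, y to its left, z up, the work surface at z = 0. Lengths are in mm, angles in rad, forces in N, time in s.
With the tool pointing down it reaches from about 425 to 950 mm from the base axis. Payload 3.5 kg.
Tool frame: the origin (TCP) lies at the very end of the fingers, on their centre line; the grasp point (between the pads) lies 19 mm behind it; z points along the fingers, y is the line along which they close (so a half turn about z gives the same grasp; the last joint's range is limited). The gripper opens to 85 mm and grips with 20 to 120 N. Pads are 22 mm wide; open, the fingers measure 114 mm over their backs; the gripper's body (76 mm by 85 mm) begins 54 mm behind the grasp point. The pads swing forward as they close: fully open they stand 13 mm farther back than shut.
Start: joints at [1.1, 0.286, 1.577, -0, 1.279, -0.15], TCP at [212.808, 640.561, 231.325] pointing down, gripper open.
Joint ranges: [-2.77, 2.77], [-0.9, 2.22], [0.21, 2.48], [-1.53, 4.67], [0.24, 2.81], [-2.84, 2.84]. Speed limits (rad/s): [2.79, 2.79, 3.14, 3.14, 3.14, 3.14].

### API

Orientations are given as a 3x3 rotation matrix whose columns are the frame's x, y, z axes.
In Python, from workcell import robot gives the robot as it stands.
- The arm moves only by the tool servo_tool, never from a script. Its argument "plan" is text: rows parted by semicolons, each of 7 numbers parted by spaces: the shift along the tool's x, y, z normalised to -1 to 1, where 1 is 2 cm, then the turn, a rotation vector about the tool's x, y, z normalised to -1 to 1, where 1 is 10 degrees, then the opening, from 0 (shut) to 1 (fully open). In form: dx dy dz ax ay az hand; .... A call has 1 to 5 rows; each row shifts and turns the commanded pose from where the row before left it, along the tool's axes as they then stand; what a row does not reach is not made up. A row lasts 1/8 s, in which the tool goes at most 62.5 mm and 10.7 degrees, less where a joint would pass 70% of its speed; a pose out of reach is approached as far as the arm can. A call with a number of a shift or a turn outside -1 to 1 is refused whole. A call with a gripper value outside its range is refused whole. The fingers move at their own pace and stop on an object; the grip force is fixed at half the most. Time passes only in rows, so rows that do not move let the fingers close. It gives the time, the measured TCP pose, the force, the opening and the grip force at its end, in the units of the state.
- robot.sense(): the state, without advancing time (a new reading comes with each control period).
- robot.get_image(name): name is "scene" or "top"; returns a dict with "pixels" (400x640x3 uint8, red, green, blue), "range_z" (400x640 float32, mm along the optical axis (not along the pixel's ray), 0 where there is no reading), "intrinsics" (3x3 intrinsics, pixels), "distortion" ([k1, k2, p1, p2, k3] as OpenCV has them; the pictures are not rectified), "world_to_cam" (4x4, takes a point from world to camera coordinates). Camera axes: x right, y down, z forward; pixel columns grow to the right and rows downward; lengths in mm; the calibration is good to about 2 mm. A picture is of the moment at which its call begins.
- robot.close_job(): hands the job in; it is judged then, once.
The state is a dict: "t": time; "joints": joint angles; "dq": joint speeds; "effort": joint torques, N m; "position": TCP position; "tool_rot": TCP orientation; "force": force on the tool from outside, world axes, zero at the start; "torque": the same for the moment, N m; "gripper_width": opening from 0.0 (shut) to 1.0 (fully open); "grip_force": force on a finger pad.
Only numpy, scipy, OpenCV 4.12 (cv2) and the standard library are available. Lean on these libraries where they do the work, as an engineer would, in place of code of your own. Each camera call takes 0.05 s, during which the arm holds its last target. There are 200 camera calls.

### The job

Get the wide flat brass bar out of the stock bin: tip its free end up until it clears the end lip, with its tail still in the slot, then draw it out through the slot. Lay it down gently, flat across both support bricks of the soldering stand, centred and square to them, and let go. Leave the thin square bar in the bin and do not disturb the other things on the bench.

Things in the scene. Friction and masses are not known exactly. Their poses are not given: they have to be found in the camera images.
- bin: Fixed plywood stock bin, 208 x 190 mm (x, y). Origin on the bench under the middle of the slotted wall; x points into a roofed compartment (to x 99, roof top z 59, underside 53, partition at y 0), -x along an open-topped trough ended by a lip. Floor top at z 6; trough sides 18 mm high. A bar lies in each of the two lanes (y +45, -45), half in the compartment, half in the trough
- bin_slots (a point): Middle of the slots' upper edge in the slotted wall (wall 5 mm thick, at bin x 0); each lane has a slot 34 mm wide from the floor (z 6) up to this height (z 45). With its tail on the floor a bar can be tipped up to about 17 degrees before it meets this edge; beyond about 13 degrees its free end clears the lip
- bin_lip (a point): Middle of the top edge of the end lip, 42 mm above the bench, 6 mm thick (bin x -98 to -104), as wide as the bin. A level bar cannot pass: lifted against the slots' upper edge its underside is still lower than the lip. Tipped, it can be drawn out along its own tilted length
- bar_mid (a point): Centre of the wide flat brass bar, 180 x 20 x 10 mm (x, y, z), about 0.3 kg, loose; it starts lying on the bin floor in one of the two lanes, -x end in the trough, up to 5 degrees off the lane's direction. -x points to its free end, z up
- bar_front (a point): Centre of the free (trough) end face of the wide bar, 90 mm from its centre along -x
- bar_rear (a point): Centre of the tail end face of the wide bar, in the compartment at the start, 90 mm from its centre along +x
- square_mid (a point): Centre of the thin square brass bar, 180 x 10 x 10 mm, loose, in the other lane; it stays there
- stand: Fixed soldering stand: round wooden turntable 236 mm across, a pale firebrick slab (210 x 125) on it and two grey support bricks across the slab, each 22 mm (x) x 110 mm (y), their centres at x = -50 and +50. Origin on the bench at the middle of the turntable, x across the two support bricks (the direction of the bar, either way round). The support bricks' tops are at z 54, the slab's top at z 38
- jar_mid (a point): Centre of a white flux jar, 60 mm across and 65 high, loose bystander
- torch_mid (a point): Hand torch with wooden handle and brass nozzle, 185 long (its x), 47 high, loose bystander; point 28 mm above the bench
- hammer_mid (a point): Small hammer, 200 long, lying along its x, loose bystander; this point lies on the handle's axis at its middle
Things that resemble listed ones, but are neither listed nor needed, are in the scene too. Leave any orange or red look-alike of the part that bears bar_mid alone.

How it is judged:
By the outcome, as a careful person would: the job done as asked, in the order asked, and still so for the second after the job is handed in, with the robot touching nothing.
It also fails if it takes over 45 s, if anything falls off the work surface, if the arm or the gripper's body presses on something with over 40 N, if the wrist force passes 120 N, or if a joint passes its speed limit or range.

## Working session

There is one attempt and no reset: what is moved stays moved. The work goes in short steps, Python scripts to look and compute and a tool call to move; the robot and the scene stay as the last step left them, time stands still between calls to the robot, and variables do not carry over. Pictures are saved under pics/ and viewed, at most 10 in all, crops included, and the job is handed in when it is done.

Besides the shell and the picture viewer there is one more tool, called in YAML: its name, and indented under it one key for each argument. servo_tool: Moves the arm, as the interface text tells. Scaled input: -1 to 1 covers 2 cm each way for a shift and 10 degrees each way for a turn. Its arguments: {"type":"object","properties":{"plan":{"type":"string"}},"required":["plan"]}

```bash
mkdir -p pics; ls
cat > h.py <<'E'
import numpy as np,cv2
from workcell import robot
def grab(n,save=None):
    d=robot.get_image(n)
    if save: cv2.imwrite('pics/'+save,cv2.cvtColor(d['pixels'],cv2.COLOR_RGB2BGR))
    return d
def cloud(d):
    K=np.array(d['intrinsics'],float);h,w=d['range_z'].shape
    u,v=np.meshgrid(np.arange(w),np.arange(h))
    p=cv2.undistortPoints(np.stack([u,v],-1).reshape(-1,1,2).astype(float),K,np.array(d['distortion'],float)).reshape(h,w,2)
    z=d['range_z'];c=np.dstack([p[...,0]*z,p[...,1]*z,z]);T=np.linalg.inv(d['world_to_cam'])
    P=c@T[:3,:3].T+T[:3,3];P[z==0]=np.nan
    return P
E
python3 - <<'E'
from h import *
for n in('scene','top'):
    d=grab(n,n+'0.png');np.savez(n+'0.npz',P=cloud(d),rgb=d['pixels'])
    print(n,np.linalg.inv(d['world_to_cam'])[:3].round(2).tolist())
s=robot.sense();print(s)
E
```

```text
pics
scene [[0.35, 0.65, -0.68, 1357.26], [0.94, -0.24, 0.25, -348.54], [-0.0, -0.72, -0.69, 889.37]]
top [[0.01, -0.99, 0.12, 435.64], [-1.0, -0.01, 0.0, -75.58], [-0.0, -0.12, -0.99, 1019.38]]
{'t': 0.1, 'joints': array([ 1.09998718e+00,  2.87135515e-01,  1.57806352e+00, -1.96613282e-05,
        1.27861233e+00, -1.50000400e-01]), 'dq': array([-1.23767897e-04, -9.60811599e-04, -1.70052951e-03,  6.75481941e-04,
       -3.90237822e-03, -8.16607789e-05]), 'effort': array([ 9.63060961e-05, -4.07295406e+01, -2.93700135e+01, -1.29167038e-04,
        3.38059115e-03,  3.02776709e-05]), 'position': array([212.54668381, 640.01854201, 230.02871684]), 'tool_rot': array([[-9.48982341e-01,  3.15327665e-01, -9.89643363e-04],
       [ 3.15329063e-01,  9.48980315e-01, -1.98585700e-03],
       [ 3.12956419e-04, -2.19660654e-03, -9.99997538e-01]]), 'force': array([-0.11106251,  0.60152943,  0.3257516 ]), 'torque': array([-0.00674838, -0.02390373,  0.03141924]), 'grip_force': 0.0, 'gripper_width': 0.998156562536139}
```

View pics/scene0.png

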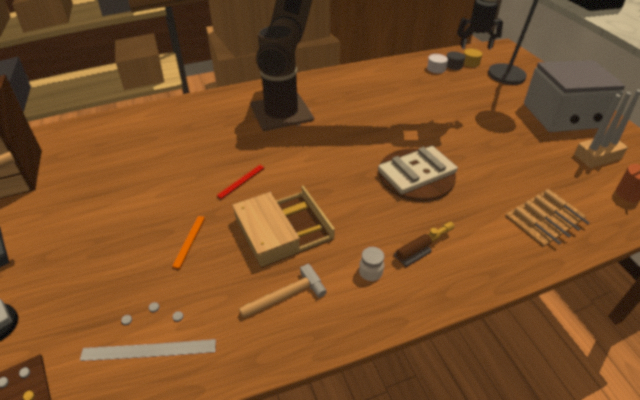

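View pics/top0.png

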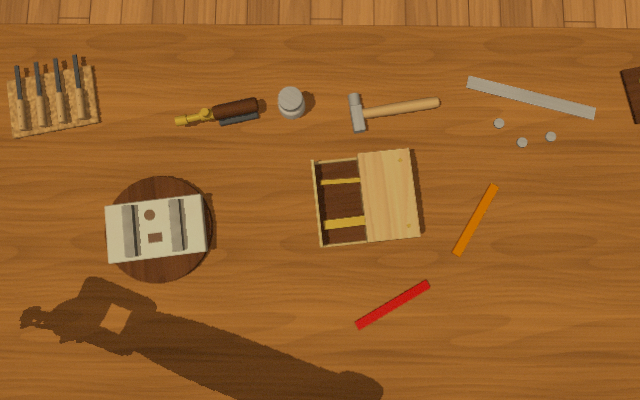

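The scene view shows the bin at (285,225), with its roof to the left and the trough to the right, and the stand at (418,170). In the top view the roof is centred at (390,196) and the lip is at x≈318. The wide bar is the lower, wider brass strip at (345,223), the square bar is at (340,182), and the support bricks are at (130,230) and (177,224).

Run:
```python
from h import *
f=np.load('top0.npz');P=f['P'];rgb=f['rgb'];hsv=cv2.cvtColor(rgb,cv2.COLOR_RGB2HSV)
def rect(m,n,z=None):
    m=m.astype(np.uint8);k,l,st,_=cv2.connectedComponentsWithStats(m)
    for i in range(1,k):
        if st[i,4]<60: continue
        q=P[l==i];q=q[~np.isnan(q[:,0])]
        (c,s,a)=cv2.minAreaRect(q[:,:2].astype(np.float32))
        b=cv2.boxPoints((c,s,a))
        print(n,st[i],'c',np.round(c,1),'s',np.round(s,1),'z',np.median(q[:,2]).round(1),'box',b.round(0).tolist())
U,V=np.meshgrid(np.arange(640),np.arange(400))
box=lambda a,b,c,d:(U>a)&(U<b)&(V>c)&(V<d)
Z=P[...,2]
rect(box(300,430,140,255)&(Z>52)&(Z<66),'roof')
rect(box(300,335,150,255)&(Z>35)&(Z<48),'lip')
rect(box(95,215,185,270)&(Z>48)&(Z<62),'brick')
rect(box(95,215,185,270)&(Z>32)&(Z<62),'slab')
print('bench',np.nanmedian(Z[300:,400:600]), 'hsv',hsv[223,345],hsv[182,340],hsv[205,340])
bm=box(315,368,150,250)&(hsv[...,0]>20)&(hsv[...,0]<32)&(hsv[...,1]>150)&(hsv[...,2]>110)
rect(bm,'bar')
k,l,st,_=cv2.connectedComponentsWithStats((bm).astype(np.uint8))
for i in range(1,k):
    if st[i,4]>60:
        q=P[(l==i)&~np.isnan(Z)];print(cv2.fitLine(q[:,:2].astype(np.float32),2,0,.01,.01).ravel())
# jar, torch, hammer extents
rect(box(160,450,70,135)&(Z>12),'byst')
```

```text
roof [ 358  148   63   94 4705] c [ 565.5 -213.3] s [190.3 111.8] z 58.5 box [[464.0, -169.0], [477.0, -280.0], [666.0, -258.0], [654.0, -147.0]]
lip [311 160  12  88 246] c [547.1 -61.7] s [188.9   6. ] z 41.3 box [[453.0, -70.0], [454.0, -76.0], [641.0, -54.0], [641.0, -48.0]]
brick [168 199  16  53 578] c [496.9 235.6] s [110.1  23.2] z 53.5 box [[441.0, 240.0], [444.0, 217.0], [553.0, 231.0], [550.0, 254.0]]
brick [121 205  15  53 587] c [482.9 335.5] s [109.5  25.2] z 53.5 box [[427.0, 341.0], [430.0, 316.0], [539.0, 331.0], [535.0, 356.0]]
slab [ 104  194  103   70 5704] c [490.  286.1] s [125.4 213.1] z 38.3 box [[413.0, 383.0], [443.0, 172.0], [567.0, 189.0], [537.0, 400.0]]
bench -0.4300165602468269 hsv [ 21 192 195] [ 21 200 186] [ 12 179 100]
bar [321 178  39   7 150] c [ 599.6 -112.1] s [ 9.3 84.3] z 15.6 box [[592.0, -70.0], [598.0, -154.0], [607.0, -154.0], [601.0, -70.0]]
bar [325 216  41  13 352] c [ 509.3 -122.5] s [21.  88.2] z 15.7 box [[493.0, -80.0], [505.0, -168.0], [526.0, -165.0], [514.0, -77.0]]
[ 7.7358797e-02 -9.9700332e-01  5.9971466e+02 -1.1259763e+02]
[ 1.2939969e-01 -9.9159253e-01  5.0823962e+02 -1.2282355e+02]
byst [278  86  27  33 693] c [769.8  -2. ] s [57.  56.1] z 63.2 box [[730.0, -3.0], [771.0, -42.0], [810.0, -1.0], [769.0, 38.0]]
byst [ 348   93   91   40 1294] c [ 768.1 -233.3] s [ 88. 199.] z 23.3 box [[710.0, -141.0], [739.0, -338.0], [826.0, -326.0], [797.0, -129.0]]
byst [ 175   97   84   29 1126] c [748.6 163.4] s [ 48.4 185.2] z 38.0 box [[704.0, 248.0], [746.0, 68.0], [793.0, 79.0], [752.0, 259.0]]
```

servo_tool:
  plan: "0 0 0 0 0 0.92 0.5; 0 0 0 0 0 0.92 0.5; 0 0 0 0 0 0.92 0.5; 0 0 0 0 0 0.92 0.5; 0 0 0 0 0 0.92 0.5"

```text
t: 0.72
position: [212.6, 640.2, 230.5]
tool_rot: [[-0.428, 0.904, -0.001], [0.904, 0.428, -0.001], [-0.001, -0.001, -1.0]]
force: [0.1, -0.1, 0.3]
gripper_width: 0.498
grip_force: 0.0
```

servo_tool:
  plan: "0 0 0 0 0 0.92 0.5; 0 0 0 0 0 0.92 0.5; -1 1 0 0 0 0 0.5; -1 1 0 0 0 0 0.5; -1 1 0 0 0 0 0.5"

```text
t: 1.35
position: [280.2, 587.8, 230.5]
tool_rot: [[-0.126, 0.992, -0.001], [0.992, 0.126, -0.001], [-0.001, -0.001, -1.0]]
force: [0.6, 0.2, -0.2]
gripper_width: 0.501
grip_force: 0.0
```

servo_tool:
  plan: "-1 1 0 0 0 0 0.5; -1 1 0 0 0 0 0.5; -1 1 0 0 0 0 0.5; -1 1 0 0 0 0 0.5; -1 1 0 0 0 0 0.5"

```text
t: 1.98
position: [392.0, 501.1, 230.6]
tool_rot: [[-0.126, 0.992, -0.001], [0.992, 0.126, -0.001], [-0.001, -0.001, -1.0]]
force: [0.2, 0.1, 0.3]
gripper_width: 0.501
grip_force: 0.0
```

servo_tool:
  plan: "-1 1 0 0 0 0 0.5; -1 1 0 0 0 0 0.5; -1 0 0 0 0 0 0.5; -1 0 0 0 0 0 0.5; -1 0 0 0 0 0 0.5"

```text
t: 2.6
position: [443.2, 406.6, 231.2]
tool_rot: [[-0.126, 0.992, -0.0], [0.992, 0.126, -0.0], [-0.0, -0.001, -1.0]]
force: [0.2, -0.7, 0.1]
gripper_width: 0.501
grip_force: 0.0
```

servo_tool:
  plan: "-1 0 0 0 0 0 0.5; -1 0 0 0 0 0 0.5; -1 0 0 0 0 0 0.5; -1 0 0 0 0 0 0.5; -1 0 0 0 0 0 0.5"

```text
t: 3.22
position: [456.6, 307.2, 231.3]
tool_rot: [[-0.126, 0.992, 0.0], [0.992, 0.126, 0.0], [0.0, 0.0, -1.0]]
force: [0.1, -0.7, -0.0]
gripper_width: 0.499
grip_force: 0.0
```

servo_tool:
  plan: "-1 0 0 0 0 0 0.5; -1 0 0 0 0 0 0.5; -1 0 0 0 0 0 0.5; -1 0 0 0 0 0 0.5; -1 0 0 0 0 0 0.5"

```text
t: 3.85
position: [469.1, 208.0, 231.3]
tool_rot: [[-0.126, 0.992, 0.0], [0.992, 0.126, -0.0], [-0.0, 0.0, -1.0]]
force: [-0.2, 0.4, -0.3]
gripper_width: 0.499
grip_force: 0.0
```

servo_tool:
  plan: "-1 0 0 0 0 0 0.5; -1 0 0 0 0 0 0.5; -1 0 0 0 0 0 0.5; -1 0 0 0 0 0 0.5; -1 0 0 0 0 0 0.5"

```text
t: 4.47
position: [481.6, 108.8, 231.3]
tool_rot: [[-0.126, 0.992, 0.0], [0.992, 0.126, -0.0], [-0.0, 0.0, -1.0]]
force: [0.1, -0.1, -0.8]
gripper_width: 0.498
grip_force: 0.0
```

servo_tool:
  plan: "-1 0 0 0 0 0 0.5; -1 0 0 0 0 0 0.5; -1 0 0 0 0 0 0.5; -1 0 0 0 0 0 0.5; -1 0 0 0 0 0 0.5"

```text
t: 5.1
position: [494.0, 9.7, 231.4]
tool_rot: [[-0.126, 0.992, 0.0], [0.992, 0.126, -0.0], [-0.0, 0.0, -1.0]]
force: [-0.3, 0.1, 1.0]
gripper_width: 0.501
grip_force: 0.0
```

servo_tool:
  plan: "-1 0 0 0 0 0 0.5; -1 0 1 0 0 0 0.5; -1 0 1 0 0 0 0.5; 0 0 1 0 0 0 0.5; 0 0 1 0 0 0 0.5"

```text
t: 5.72
position: [501.5, -49.6, 150.8]
tool_rot: [[-0.125, 0.992, 0.0], [0.992, 0.125, -0.0], [-0.0, 0.0, -1.0]]
force: [0.8, 0.7, -0.3]
gripper_width: 0.504
grip_force: 0.0
```

servo_tool:
  plan: "-0.98 -0.1 0 0 0 0 0.5; -0.98 0 0 0 0 0 0.5; -0.98 0 0 0 0 0 0.5; -1 0 0 0 0 0 0.5; 0 0 1 0 0 0 0.5"

```text
t: 6.35
position: [511.7, -130.2, 133.7]
tool_rot: [[-0.124, 0.992, 0.005], [0.992, 0.124, -0.003], [-0.003, 0.005, -1.0]]
force: [1.3, -0.1, -0.7]
gripper_width: 0.501
grip_force: 0.0
```

servo_tool:
  plan: "0 0 1 0 0 0 0.5; 0 0 1 0 0 0 0.5; 0 0 1 0 0 0 0.5; 0 0 1 0 0 0 0.5; 0 0 0 0 0 0 0.5"

```text
t: 6.98
position: [508.6, -127.3, 49.9]
tool_rot: [[-0.125, 0.992, -0.003], [0.992, 0.125, 0.001], [0.002, -0.003, -1.0]]
force: [-0.7, -0.4, 0.5]
gripper_width: 0.5
grip_force: 0.0
```

Run:
```python
from h import *
a=grab('top');b=grab('scene')
print(robot.sense()['position'])
I=np.hstack([cv2.resize(a['pixels'][140:260,280:440],(400,300),interpolation=2),cv2.resize(b['pixels'][160:280,220:380],(400,300),interpolation=2)])
cv2.imwrite('pics/g1.png',I[...,::-1])
```

```text
[ 510.11640078 -127.79806403   51.930885  ]
```

View pics/g1.png

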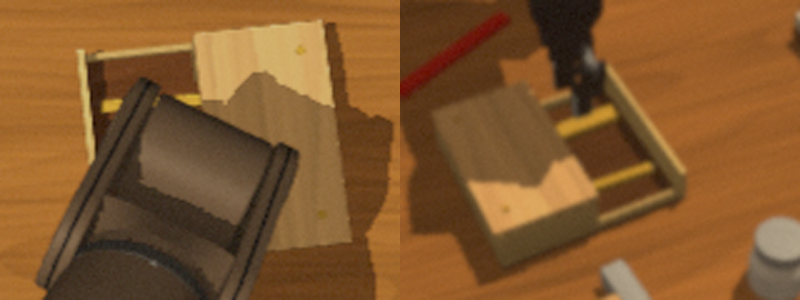

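The picture shows the gripper over the wide bar in the trough (fingers at about (585,85), right half), clear of the roof and the lip. I'll go on down.

servo_tool:
  plan: "0 0 0.8 0 0 0 0.5; 0 0 0.7 0 0 0 0.5; 0 0 0.4 0 0 0 0.5; 0 0 0 0 0 0 0.5; 0 0 0 0 0 0 0.5"

```text
t: 7.7
position: [509.9, -127.1, 13.5]
tool_rot: [[-0.126, 0.992, 0.0], [0.992, 0.126, -0.0], [-0.0, 0.0, -1.0]]
force: [-0.0, 0.1, 0.3]
gripper_width: 0.499
grip_force: 0.0
```

servo_tool:
  plan: "0 0 0.27 0 0 0 0.5; 0 0 0 0 0 0 0.5; 0 0 0 0 0 0 0; 0 0 0 0 0 0 0; 0 0 0 0 0 0 0"

```text
t: 8.32
position: [509.7, -127.1, 8.3]
tool_rot: [[-0.126, 0.992, 0.0], [0.992, 0.126, -0.0], [-0.0, 0.0, -1.0]]
force: [-0.4, -0.2, 3.4]
gripper_width: 0.21
grip_force: 60.3
```

servo_tool:
  plan: "0 0 0 0 0 0 0; 0 0 0 0 0 0 0; 0 0 0 0 0 0 0"

```text
t: 8.7
position: [509.7, -127.1, 8.3]
tool_rot: [[-0.126, 0.992, 0.0], [0.992, 0.126, -0.0], [-0.0, 0.0, -1.0]]
force: [-2.3, 0.3, 5.0]
gripper_width: 0.209
grip_force: 60.6
```

servo_tool:
  plan: "-0.01 0 -0.335 0 0.29 0 0; -0.01 0 -0.335 0 0.29 0 0; -0.01 0 -0.335 0 0.29 0 0; -0.01 0 -0.335 0 0.29 0 0; -0.01 0 -0.335 0 0.29 0 0"

```text
t: 9.32
position: [509.7, -131.0, 40.2]
tool_rot: [[-0.122, 0.992, -0.032], [0.96, 0.126, 0.25], [0.252, -0.0, -0.968]]
force: [0.7, 0.3, -3.1]
gripper_width: 0.211
grip_force: 59.8
```

servo_tool:
  plan: "0 0 0 0 0 0 0; 0 0 0 0 0 0 0; 0 0 0 0 0 0 0"

```text
t: 9.7
position: [509.7, -130.9, 40.5]
tool_rot: [[-0.122, 0.992, -0.032], [0.96, 0.126, 0.248], [0.25, -0.001, -0.968]]
force: [-0.7, -0.6, -3.2]
gripper_width: 0.212
grip_force: 59.7
```

Run:
```python
from h import *
a=grab('top');b=grab('scene');np.savez('t1.npz',P=cloud(b),rgb=b['pixels'])
I=np.hstack([cv2.resize(a['pixels'][140:260,280:440],(400,300),interpolation=2),cv2.resize(b['pixels'][180:255,260:360],(400,300),interpolation=2)])
cv2.imwrite('pics/g2.png',I[...,::-1])
```

```text
(no output)
```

View pics/g2.png

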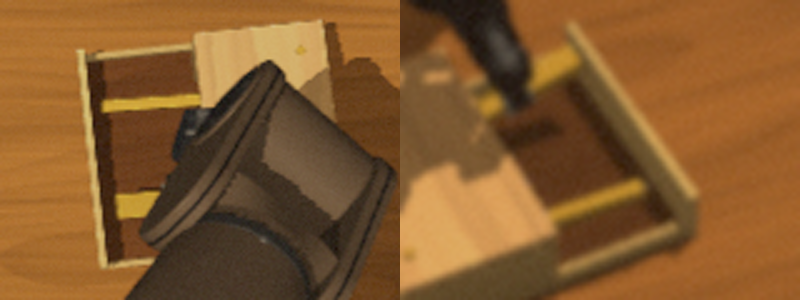

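The bar is in the fingers and its free end is up, at about (550,70) in the right half. I'll check the free end's height against the lip.

```bash
cat > bar.py <<'E'
from h import *
def bar(n,x0,x1,y0,y1,zmin):
    d=grab(n);P=cloud(d);h=cv2.cvtColor(d['pixels'],cv2.COLOR_RGB2HSV)
    m=(h[...,0]>18)&(h[...,0]<32)&(h[...,1]>140)&(h[...,2]>90)&(P[...,0]>x0)&(P[...,0]<x1)&(P[...,1]>y0)&(P[...,1]<y1)&(P[...,2]>zmin)
    return P[m]
E
python3 - <<'E'
from bar import *
for n in('top','scene'):
    q=bar(n,480,540,-170,-60,25)
    if len(q)>5:
        f=np.polyfit(q[:,1],q[:,2],1);print(n,len(q),'y',q[:,1].min(),q[:,1].max(),'tilt',np.degrees(np.arctan(f[0])),'ztop at y=-128,-84',np.polyval(f,[-128,-84]))
E
```

```text
top 147 y -117.45079382575136 -60.19129814054722 tilt -3.361036646417291 ztop at y=-128,-84 [57.74382676 55.1597712 ]
scene 122 y -155.5384105736612 -65.44021928023369 tilt 4.356418071813898 ztop at y=-128,-84 [49.80690004 53.15885082]
```

Run:
```python
from bar import *
for n in('top','scene'):
    q=bar(n,485,530,-165,-76,25)
    o=np.argsort(q[:,1]);q=q[o]
    print(n,len(q));print(q[::max(1,len(q)//14)].round(0).tolist())
```

```text
top 136
[[515.0, -118.0, 51.0], [512.0, -113.0, 57.0], [506.0, -109.0, 54.0], [514.0, -107.0, 53.0], [516.0, -105.0, 53.0], [503.0, -103.0, 56.0], [506.0, -101.0, 54.0], [503.0, -99.0, 56.0], [503.0, -96.0, 55.0], [514.0, -96.0, 57.0], [514.0, -94.0, 59.0], [499.0, -90.0, 57.0], [497.0, -88.0, 59.0], [499.0, -86.0, 60.0], [497.0, -84.0, 54.0], [512.0, -82.0, 56.0]]
scene 101
[[517.0, -156.0, 43.0], [504.0, -152.0, 41.0], [522.0, -149.0, 37.0], [514.0, -146.0, 48.0], [519.0, -143.0, 41.0], [518.0, -116.0, 57.0], [510.0, -110.0, 55.0], [517.0, -107.0, 53.0], [507.0, -104.0, 54.0], [507.0, -101.0, 61.0], [506.0, -97.0, 58.0], [505.0, -94.0, 57.0], [514.0, -91.0, 59.0], [511.0, -88.0, 60.0], [517.0, -84.0, 56.0]]
```

The free end's top is at z≈59, so its underside is about 48 against the lip's 42, and the tilt is about 14.5° with the tail down. Drawing it out along its own length.

servo_tool:
  plan: "0.5 0 0 0 0 0 0; 0.7 0 0 0 0 0 0; 0.7 0 0 0 0 0 0; 0.7 0 0 0 0 0 0; 0.7 0 0 0 0 0 0"

```text
t: 10.62
position: [502.0, -66.8, 57.9]
tool_rot: [[-0.122, 0.992, -0.031], [0.96, 0.126, 0.248], [0.25, 0.0, -0.968]]
force: [-0.2, -0.1, -3.4]
gripper_width: 0.211
grip_force: 59.7
```

servo_tool:
  plan: "0.7 0 0 0 0 0 0; 0.7 0 0 0 0 0 0; 0.7 0 0 0 0 0 0; 0.7 0 0 0 0 0 0; 0.7 0 0 0 0 0 0"

```text
t: 11.25
position: [493.5, 0.1, 75.4]
tool_rot: [[-0.122, 0.992, -0.031], [0.96, 0.126, 0.248], [0.25, 0.0, -0.968]]
force: [0.0, 0.2, -3.4]
gripper_width: 0.21
grip_force: 59.7
```

servo_tool:
  plan: "0.8 0 0 0 0 0 0; 0.8 0 0 0 0 0 0; 0.8 0 0 0 0 0 0; 0.8 0 0 0 0 0 0; 0.8 0 0 0 0 0 0"

```text
t: 11.88
position: [483.7, 77.2, 95.4]
tool_rot: [[-0.122, 0.992, -0.031], [0.96, 0.126, 0.248], [0.25, 0.0, -0.968]]
force: [0.1, 0.9, -3.3]
gripper_width: 0.211
grip_force: 59.7
```

servo_tool:
  plan: "0.3 0 -0.6 0 -0.29 0 0; 0.3 0 -0.6 0 -0.29 0 0; 0.3 0 -0.5 0 -0.29 0 0; 0.3 0 -0.3 0 -0.29 0 0; 0.3 0 0 0 -0.29 -0.06 0"

```text
t: 12.5
position: [481.4, 98.8, 139.9]
tool_rot: [[-0.136, 0.991, 0.002], [0.991, 0.136, -0.001], [-0.001, 0.002, -1.0]]
force: [-0.7, 0.4, -3.4]
gripper_width: 0.214
grip_force: 59.6
```

servo_tool:
  plan: "0.9 0.2 0 0 0 0 0; 0.9 0.2 0 0 0 0 0; 0.9 0.2 0 0 0 0 0; 0.9 0.2 0 0 0 0 0; 0.9 0.2 0 0 0 0 0"

```text
t: 13.12
position: [488.8, 191.1, 138.8]
tool_rot: [[-0.136, 0.991, 0.0], [0.991, 0.136, 0.0], [0.0, 0.0, -1.0]]
force: [0.0, 0.1, -3.3]
gripper_width: 0.209
grip_force: 59.7
```

servo_tool:
  plan: "0.9 0.2 0 0 0 0 0; 0.9 0.2 0 0 0 0 0; 0.8 0.2 0 0 0 0 0; 0.8 0 0 0 0 0 0; 0.8 0 0 0 0 0 0"

```text
t: 13.75
position: [488.9, 275.7, 138.8]
tool_rot: [[-0.136, 0.991, 0.0], [0.991, 0.136, -0.0], [-0.0, 0.0, -1.0]]
force: [-0.0, 0.3, -2.5]
gripper_width: 0.21
grip_force: 59.6
```

servo_tool:
  plan: "0.7 0 0 0 0 0 0; 0.6 0 0 0 0 0 0; 0.4 0 0 0 0 0 0; 0 0 0 0 0 0 0; 0 0 0 0 0 0 0"

```text
t: 14.38
position: [484.6, 308.1, 138.8]
tool_rot: [[-0.136, 0.991, 0.0], [0.991, 0.136, -0.0], [-0.0, 0.0, -1.0]]
force: [-0.1, 0.5, -3.0]
gripper_width: 0.207
grip_force: 59.6
```

Run:
```python
from h import *
for n in('top','scene'):
    d=grab(n);np.savez(n+'2.npz',P=cloud(d),rgb=d['pixels'],K=d['intrinsics'],D=d['distortion'],W=d['world_to_cam'])
    c=d['pixels'][150:310,60:260] if n=='top' else d['pixels'][110:230,340:490]
    cv2.imwrite(f'pics/p_{n}.png',cv2.resize(c,(400,320),interpolation=2)[...,::-1])
a,b=[cv2.imread(f'pics/p_{n}.png') for n in('top','scene')];cv2.imwrite('pics/g3.png',np.hstack([a,b]))
print(robot.sense()['position'])
```

```text
[484.63112648 308.02230696 138.91779612]
```

View pics/g3.png

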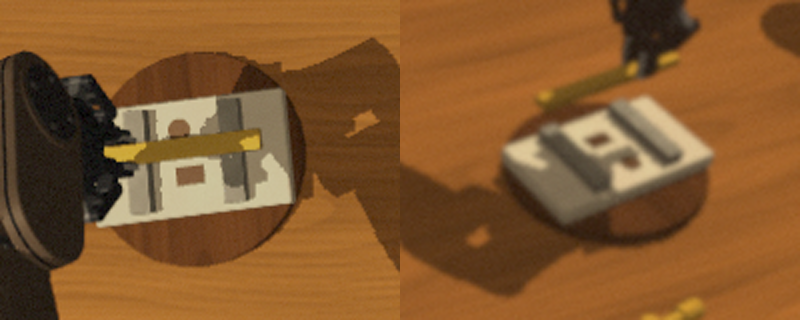

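The bar hangs level over the stand: the tail end is at (255,138) in the left half, and both ends show in the right half at (545,100) and (672,60). Next, its exact pose in the hand.

Run:
```python
from h import *
for n in('top','scene'):
    f=np.load(n+'2.npz');P=f['P'];h=cv2.cvtColor(f['rgb'],cv2.COLOR_RGB2HSV)
    m=(h[...,0]>18)&(h[...,0]<32)&(h[...,1]>140)&(h[...,2]>80)&(P[...,2]>100)&(P[...,2]<170)&(abs(P[...,1]-280)<130)&(abs(P[...,0]-490)<60)
    q=P[m];c=np.polyfit(q[:,1],q[:,2],1)
    r=cv2.minAreaRect(q[:,:2].astype(np.float32));l=cv2.fitLine(q[:,:2].astype(np.float32),2,0,.01,.01).ravel()
    print(n,len(q),'y',np.percentile(q[:,1],[0,2,98,100]).round(1),'pitch',np.degrees(np.arctan(c[0])).round(2),'z@308',np.polyval(c,308).round(1),'rect',np.round(r[0],1),np.round(r[1],1),'line',l.round(3), 'yaw',np.degrees(np.arctan(l[0]/l[1])).round(2))
    if n=='scene':
        for s in (q[:,1]<235,q[:,1]>335): print(q[s].mean(0).round(1),s.sum())
    # refine with ray onto plane z=top of bar
    z0=np.polyval(c,250);K,D,W=f['K'].astype(float),f['D'].astype(float),np.linalg.inv(f['W'])
    v,u=np.nonzero(m);p=cv2.undistortPoints(np.stack([u,v],-1)[:,None].astype(float),K,D)[:,0]
    R=np.c_[p,np.ones(len(p))]@W[:3,:3].T;t=(z0-W[2,3])/R[:,2];X=(W[:3,3]+R*t[:,None])[:,:2].astype(np.float32)
    print(' plane z0',z0.round(1),[np.round(a,1) for a in cv2.minAreaRect(X)],'ymin',X[:,1].min(),X[:,1].max())
```

```text
top 760 y [179.1 182.  322.3 327.3] pitch 0.82 z@308 146.4 rect [492.6 253. ] [ 20.2 148.2] line [ 1.19000e-01 -9.93000e-01  4.93404e+02  2.49529e+02] yaw -6.81
 plane z0 145.6 [array([492.5, 252.7]), array([ 20.3, 149.6]), np.float64(7.3)] ymin 178.01355 327.52347
scene 133 y [179.2 181.7 350.1 355. ] pitch 1.15 z@308 147.0 rect [493.8 267. ] [ 30.9 176.5] line [ 1.12000e-01 -9.94000e-01  4.94677e+02  2.61422e+02] yaw -6.44
[501.7 201.6 144.9] 47
[485.8 344.1 146.6] 21
 plane z0 145.8 [array([493.1, 267. ]), array([ 20.9, 177.9]), np.float64(8.3)] ymin 178.79721 355.57147
```

servo_tool:
  plan: "0.45 0.09 0 0 -0.08 -0.03 0; 0.45 0 0.5 0 0 0 0; 0 0 0.8 0 0 0 0; 0 0 0.8 0 0 0 0; 0 0 0.7 0 0 0 0"

```text
t: 15.1
position: [483.2, 325.2, 80.7]
tool_rot: [[-0.141, 0.99, 0.0], [0.99, 0.141, -0.015], [-0.015, -0.002, -1.0]]
force: [0.5, -0.2, -3.1]
gripper_width: 0.211
grip_force: 59.7
```

servo_tool:
  plan: "0 0 0.5 0 0 0 0; 0 0 0.3 0 0 0 0; 0 0 0.2 0 0 0 0; 0 0 0 0 0 0 0; 0 0 0 0 0 0 0"

```text
t: 15.72
position: [484.4, 325.6, 63.3]
tool_rot: [[-0.141, 0.99, 0.003], [0.99, 0.141, -0.013], [-0.014, 0.001, -1.0]]
force: [0.2, -0.3, -3.0]
gripper_width: 0.214
grip_force: 59.6
```

Run:
```python
from h import *
f=None
for n in('top','scene'):
    d=grab(n);P=cloud(d);h=cv2.cvtColor(d['pixels'],cv2.COLOR_RGB2HSV)
    m=(h[...,0]>18)&(h[...,0]<32)&(h[...,1]>140)&(h[...,2]>80)&(P[...,2]>50)&(P[...,2]<90)&(abs(P[...,1]-285)<130)&(abs(P[...,0]-490)<45)
    q=P[m];c=np.polyfit(q[:,1],q[:,2],1);l=cv2.fitLine(q[:,:2].astype(np.float32),2,0,.01,.01).ravel()
    print(n,len(q),'y',q[:,1].min().round(1),q[:,1].max().round(1),'pitch',np.degrees(np.arctan(c[0])).round(2),'z ends',np.polyval(c,[200,370]).round(1),'x@285',(l[2]+(285.5-l[3])*l[0]/l[1]).round(1),'yaw',np.degrees(np.arctan(l[0]/l[1])).round(2))
print(robot.sense()['position'],robot.sense()['force'])
```

```text
top 648 y 196.9 344.7 pitch 0.28 z ends [70.8 71.6] x@285 491.2 yaw -7.01
scene 163 y 197.3 372.6 pitch -0.17 z ends [71.  70.5] x@285 493.3 yaw -7.17
[484.32305272 325.57523129  63.33564276] [-0.90220546  0.20090977 -3.27875298]
```

servo_tool:
  plan: "0 -0.04 0.1 0 0 0 0; 0 0 0.08 0 0 0 0; 0 0 0.06 0 0 0 0; 0 0 0.04 0 0 0 0; 0 0 0 0 0 0 0"

```text
t: 16.45
position: [483.2, 325.2, 57.1]
tool_rot: [[-0.141, 0.99, 0.002], [0.99, 0.141, -0.014], [-0.014, 0.0, -1.0]]
force: [0.3, 1.0, -3.3]
gripper_width: 0.211
grip_force: 59.6
```

servo_tool:
  plan: "0 0 0.03 0 0 0 0; 0 0 0 0 0 0 0"

```text
t: 16.7
position: [483.2, 325.2, 56.6]
tool_rot: [[-0.141, 0.99, 0.002], [0.99, 0.141, -0.014], [-0.014, 0.0, -1.0]]
force: [0.4, 0.3, -3.6]
gripper_width: 0.211
grip_force: 59.6
```

servo_tool:
  plan: "0 0 0.03 0 0 0 0; 0 0 0 0 0 0 0"

```text
t: 16.95
position: [483.3, 325.2, 56.3]
tool_rot: [[-0.141, 0.99, 0.002], [0.99, 0.141, -0.014], [-0.014, 0.0, -1.0]]
force: [-0.3, -1.3, -0.1]
gripper_width: 0.208
grip_force: 59.9
```

servo_tool:
  plan: "0 0 0.03 0 0 0 0; 0 0 0 0 0 0 0"

```text
t: 17.2
position: [483.3, 325.2, 56.3]
tool_rot: [[-0.141, 0.99, 0.002], [0.99, 0.141, -0.014], [-0.014, 0.0, -1.0]]
force: [-2.7, -2.1, 5.4]
gripper_width: 0.211
grip_force: 60.6
```

servo_tool:
  plan: "0 0 0.03 0 0 0 0; 0 0 0 0 0 0 0"

```text
t: 17.45
position: [483.4, 325.2, 56.3]
tool_rot: [[-0.141, 0.99, 0.002], [0.99, 0.141, -0.014], [-0.014, -0.0, -1.0]]
force: [-4.3, -2.6, 8.4]
gripper_width: 0.211
grip_force: 61.0
```

Contact with the bricks: the force has gone from -3.3 to +8 N. Releasing.

servo_tool:
  plan: "0 0 -0.04 0 0 0 0; 0 0 0 0 0 0 0.25; 0 0 0 0 0 0 0.3; 0 0 0 0 0 0 0.45; 0 0 0 0 0 0 0.5"

```text
t: 18.08
position: [483.3, 325.2, 55.5]
tool_rot: [[-0.141, 0.99, 0.002], [0.99, 0.141, -0.014], [-0.014, 0.0, -1.0]]
force: [-1.0, 0.3, -0.3]
gripper_width: 0.501
grip_force: 0.0
```

servo_tool:
  plan: "0 0 0 0 0 0 0.5; 0 0 -0.3 0 0 0 0.5; 0 0 -0.6 0 0 0 0.5; 0 0 -1 0 0 0 0.5; 0 0 -1 0 0 0 0.5"

```text
t: 18.7
position: [483.5, 326.2, 115.8]
tool_rot: [[-0.141, 0.99, 0.004], [0.99, 0.141, -0.013], [-0.014, 0.002, -1.0]]
force: [0.2, -0.1, 0.5]
gripper_width: 0.5
grip_force: 0.0
```

servo_tool:
  plan: "0 0 -1 0 0 0 0.5; 0 0 -1 0 0 0 0.5; 0.8 0 -1 0 0 0 0.5; 1 0 -0.5 0 0 0 0.5; 1 0 0 0 0 0 0.5"

```text
t: 19.32
position: [475.2, 383.9, 184.0]
tool_rot: [[-0.141, 0.99, 0.004], [0.99, 0.141, -0.013], [-0.013, 0.002, -1.0]]
force: [0.6, 0.7, -0.2]
gripper_width: 0.499
grip_force: 0.0
```

servo_tool:
  plan: "1 0.5 0 0 0 0 0.5; 1 0.5 0 0 0 0 0.5; 1 0.5 0 0 0 0 0.5; 1 0.5 0 0 0 0 0.5; 1 0.5 0 0 0 0 0.5"

```text
t: 19.95
position: [509.5, 489.8, 179.4]
tool_rot: [[-0.142, 0.99, -0.0], [0.99, 0.142, -0.016], [-0.015, -0.002, -1.0]]
force: [-0.1, -1.1, -0.2]
gripper_width: 0.505
grip_force: 0.0
```

servo_tool:
  plan: "1 0 0 0 0 0 0.5; 1 0 0 0 0 0 0.5; 1 0 0 0 0 0 0.5; 0 0 0 0 0 0 0.5; 0 0 0 0 0 0 0.5"

```text
t: 20.58
position: [501.8, 547.6, 180.5]
tool_rot: [[-0.141, 0.99, 0.002], [0.99, 0.141, -0.014], [-0.014, 0.0, -1.0]]
force: [0.9, 1.0, 0.1]
gripper_width: 0.499
grip_force: 0.0
```

Run:
```python
from h import *
d=grab('top','top3.png');P=cloud(d);h=cv2.cvtColor(d['pixels'],cv2.COLOR_RGB2HSV);Z=P[...,2]
reg=(abs(P[...,1]-285)<110)&(abs(P[...,0]-490)<75)
bm=reg&(h[...,0]>18)&(h[...,0]<32)&(h[...,1]>140)&(h[...,2]>80)&(Z>48)&(Z<90)
q=P[bm];c=np.polyfit(q[:,1],q[:,2],1)
print('bar',[np.round(a,1) for a in cv2.minAreaRect(q[:,:2].astype(np.float32))],'pitch',np.degrees(np.arctan(c[0])).round(2),'z',np.median(q[:,2]))
s=reg&(Z>32)&(Z<62)
print('slab',[np.round(a,1) for a in cv2.minAreaRect(P[s][:,:2].astype(np.float32))])
print(robot.sense()['t'],robot.sense()['force'])
```

```text
bar [array([490.3, 285.9]), array([ 21.7, 178.8]), np.float64(8.0)] pitch 0.08 z 63.65597068531258
slab [array([490. , 285.9]), array([125.3, 212.1]), np.float64(7.9)]
20.625 [ 0.08519578 -0.1873784   0.09425448]
```

View pics/top3.png

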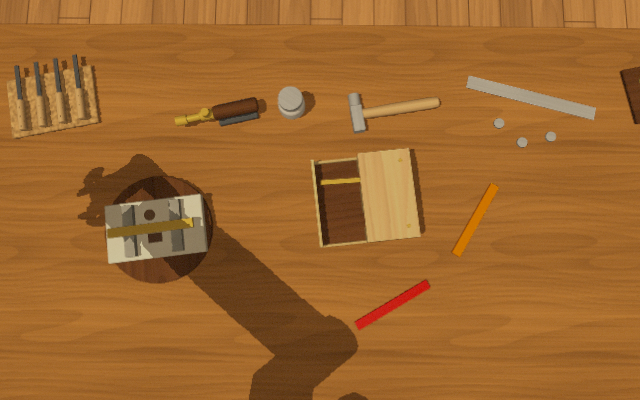

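The bar lies flat across both bricks at (150,228), centred within 1 mm and square within about 0.1°. The square bar is still in its lane at (340,182), and everything else is where it was.

```bash
python3 -c "
from workcell import robot
print(robot.close_job())"
```

```text
the job is handed in; nothing more can be done
None
```

The wide brass bar came out tipped through the slot and now lies flat, centred and square across both support bricks; nothing else moved, and the job is handed in.

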